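Close the glass drying box and set its air valve to half

TASK

The washed glass is loaded in the drying box. Shut the box's lid fully, and only then open the air valve to half: turn its lever from near the shut pip until it stands over the middle of the three pips, 45 degrees between across and along the pipe. Leave the glass, tin, jar and offcut where they are, and let go of everything.

Things in the scene. Friction and masses are not known exactly. Their poses are not given: they have to be found in the camera images.
- box: Grey painted steel open-topped drying box, 200 (its x) x 240 (its y) x 90 mm high, walls 6 mm, fixed to the bench. Origin: centre of its underside; its lid is hinged along its far (+x) top edge. A copper elbow leaves its +x side, reaching 34 mm beyond it, up to 60 mm high.
- lid (a joint): Angle of the box's aluminium lid, rad: 0 = shut flat on the box, grows as its free edge rises. Plate 200 mm from hinge to free edge, 240 mm wide, 8 mm thick, 0.4 kg. The stiff hinge (0.6 N m of friction) keeps it where it is left. It starts 0.7 to 1.15 open, leaning over the box; pushing its outer face down with a few newtons closes it.
- lid_hinge (a point): Middle of the lid's hinge line, at the underside of the lid, 90 mm above the bench; its y axis is the hinge line, and its -x axis runs along the lid to the free edge, its z axis is the lid's outward normal (these axes tilt with the lid).
- lid_handle (a point): Grip point of the black knob on the lid's outer face: on the lid's centre line, 170 mm from the hinge, 35 mm out from the outer face. Knob 28 mm in diameter, its top 43 mm out from the face.
- billet: Pale aqua glass block 90 x 60 x 22 mm, loose inside the box; origin: centre of its underside. Leave it alone.
- valve: Brass quarter-turn valve in a copper pipe on an aluminium plate 100 (x) x 200 (y) x 8 mm, fixed. Origin: centre of the plate's underside. The pipe runs along y, top 55 mm high (brass body 64), and turns down into the bench 85 mm either side. Steel quadrant plate, 52 mm radius, top 79 mm high, with three raised pips 47 mm from the stem: -x side (shut), -y side (full), and midway (half).
- handle (a joint): Angle of the valve lever, rad: 0 = shut, lever pointing along the valve's -x, across the pipe; grows counter-clockwise seen from above to 1.571 = full, lever along the valve's -y, along the pipe. Half is 0.785. Stops at both ends. Stays where it is left (0.15 N m of friction). Starts at 0 to 0.45.
- stem (a point): Point on the vertical turning axis of the valve lever, 94 mm above the bench, at the lever's mid height.
- handle_grip (a point): Middle of the lever's black grip sleeve, 90 mm from the stem axis, 94 mm above the bench; its -x axis points outward along the lever. The sleeve is 58 mm long, 14 mm wide, 14 mm high (87 to 101 mm above the bench) and ends 118 mm from the axis; free space beneath it.
- half_pip (a point): Top of the middle pip on the quadrant plate, 83 mm above the bench, 47 mm from the stem; the lever stands right over it at half.
- tin: Bare metal solvent tin 65 x 100 x 170 mm with a white cap to 196 mm, 0.9 kg, loose; origin: centre of its underside. Bystander.
- jar: Pale aqua glass jar, 72 mm in diameter, 100 mm high, white lid, loose; origin: centre of its underside. Bystander.
- offcut: Pale aqua glass block 80 x 45 x 25 mm, loose on the bench beyond the box and valve; origin: centre of its underside. Bystander.

How it is judged:
By the outcome, as a careful person would: the job done as asked, in the order asked, and still so for the second after the job is handed in, with the robot touching nothing.
It also fails if it takes over 58 s, if anything falls off the work surface, if the arm or the gripper's body presses on something with over 40 N, if the wrist force passes 120 N, or if a joint passes its speed limit or range.

ROBOT

A 6-joint arm with a two-finger parallel gripper is mounted at the origin on the work surface. World frame = base frame: x ahead of the robot, y to its left, z up, the work surface at z = 0. Lengths are in m, angles in rad, forces in N, time in s.
With the tool pointing down it reaches from about 0.3 to 0.85 m from the base axis. Payload 4.2 kg.
Tool frame: the origin (TCP) lies on the front face of the gripper's body, between the roots of the fingers; the fingertips stand 78 mm ahead of it and the grasp point (between the pads) lies 60 mm ahead of it; z points along the fingers, y is the line along which they close (so a half turn about z gives the same grasp; the last joint's range is limited). The gripper opens to 91 mm and grips with 3 to 60 N. Pads are 32 mm wide; open, the fingers measure 118 mm over their backs; the gripper's body (76 mm by 178 mm) begins 60 mm behind the grasp point.
Start: joints at [1.206, 0.32, 1.565, -0, 1.257, -0.02], TCP at [0.194, 0.541, 0.292] pointing down, gripper open.
Joint ranges: [-3.11, 3.11], [-0.84, 2.01], [0.21, 2.61], [-1.34, 4.49], [0.05, 2.63], [-2.56, 2.56]. Speed limits (rad/s): [2.57, 2.57, 3.14, 3.14, 3.14, 3.14].

INTERFACE

Orientations are given as a unit quaternion [w, x, y, z].
In Python, from station import bot gives the robot as it stands. Calls block until the motion is done:
- bot.movep(position, orientation): joint-space move of the TCP to a pose.
- bot.movel(position, speed=0.15, ori=None, force_limit=None): straight line of the TCP; ori=None keeps the orientation; speed is the mean speed in m/s. With force_limit (N) it stops when the force on the tool has changed by that much, and returns True; else False.
- bot.move_joints(angles): joint-space move.
- bot.release() and bot.clamp(squeeze=None): open the fingers fully, or close them until they stop; squeeze is the grip in N (None keeps the last).
- bot.sleep(seconds).
- bot.solve_ik(position, orientation): joint angles nearest the present ones, or None.
- bot.get_image(name): name is "scene" or "top" or "wrist"; returns a dict with "img" (384x512x3 uint8, blue, green, red), "intrinsics" (3x3 intrinsics, pixels), "position" and "orientation" of the camera in the world. Camera axes: x right, y up, looking along -z (the intrinsics and any distortion apply to the point x, -y, -z); pixel columns grow to the right and rows downward; lengths in m; the calibration is good to about 2 mm. A picture is of the moment at which its call begins. There is no depth.
A pose or a line that the arm cannot do raises bot.MotionError and nothing moves.
- bot.job_done(): hands the job in; it is judged then, once.
Readings, each from a call of its own:
- bot.current_clock(): time.
- bot.current_qpos(): joint angles.
- bot.current_qd(): joint speeds.
- bot.current_tau(): joint torques, N m.
- bot.current_tool_pos(): TCP position.
- bot.current_eef_rot(): TCP orientation.
- bot.current_contact_force(): force on the tool from outside, world axes, zero at the start.
- bot.current_wrist_torque(): the same for the moment, N m.
- bot.current_gripper_width(): opening from 0.0 (shut) to 1.0 (fully open).
- bot.current_gripper_force(): force on a finger pad.
Only numpy, scipy, OpenCV 4.12 (cv2) and the standard library are available. Lean on these libraries where they do the work, as an engineer would, in place of code of your own. Each camera call takes 0.05 s, during which the arm holds its last target. There are 200 camera calls.

## Working session

There is one attempt and no reset: what is moved stays moved. The work goes in short steps, each a Python script; the robot and the scene stay as the last script left them, time stands still between calls to the robot, and variables do not carry over. Pictures are saved under pics/ and viewed, at most 10 in all, crops included, and the job is handed in when it is done.

```bash
mkdir -p pics
cat > h.py <<'E'
import numpy as np, cv2
from scipy.spatial.transform import Rotation as R
from station import bot
def cam(n):
    d=bot.get_image(n); q=d["orientation"]; d["R"]=R.from_quat([q[1],q[2],q[3],q[0]]).as_matrix(); return d
def ray(d,u,v):
    K=np.array(d["intrinsics"]); r=np.linalg.solve(K,[u,v,1]); return d["R"]@np.array([r[0],-r[1],-r[2]])
def atz(d,u,v,z):
    p=np.array(d["position"]); r=ray(d,u,v); return p+r*(z-p[2])/r[2]
def proj(d,P):
    c=d["R"].T@(np.array(P)-d["position"]); k=np.array(d["intrinsics"])@[c[0],-c[1],-c[2]]; return k[:2]/k[2]
E
python3 - <<'E'
from h import *
import pickle
for n in ["scene","top"]:
    d=cam(n); print(d.keys(),d["position"],d["orientation"],d["intrinsics"])
    pickle.dump(d,open(n+".pkl","wb"))
    cv2.imwrite(f"pics/{n}1.png",cv2.resize(d["img"],(800,600),interpolation=cv2.INTER_CUBIC))
print(bot.current_clock(),bot.current_eef_rot())
E
```

```text
dict_keys(['img', 'intrinsics', 'position', 'orientation', 'R']) [1.1630678  0.53636886 1.19802703] [0.37307364 0.11205876 0.2831397  0.8764079 ] [[484.759282     0.         259.59387556]
 [  0.         484.759282   186.33103149]
 [  0.           0.           1.        ]]
dict_keys(['img', 'intrinsics', 'position', 'orientation', 'R']) [ 0.41772361 -0.01287884  1.44098185] [-0.70345341 -0.06281416  0.0562167   0.70572471] [[393.84842372   0.         260.03553437]
 [  0.         393.84842372 192.96149253]
 [  0.           0.           1.        ]]
0.1 [-1.39287839e-04  1.71544879e-01  9.85175996e-01 -7.69740866e-04]
```

View pics/scene1.png

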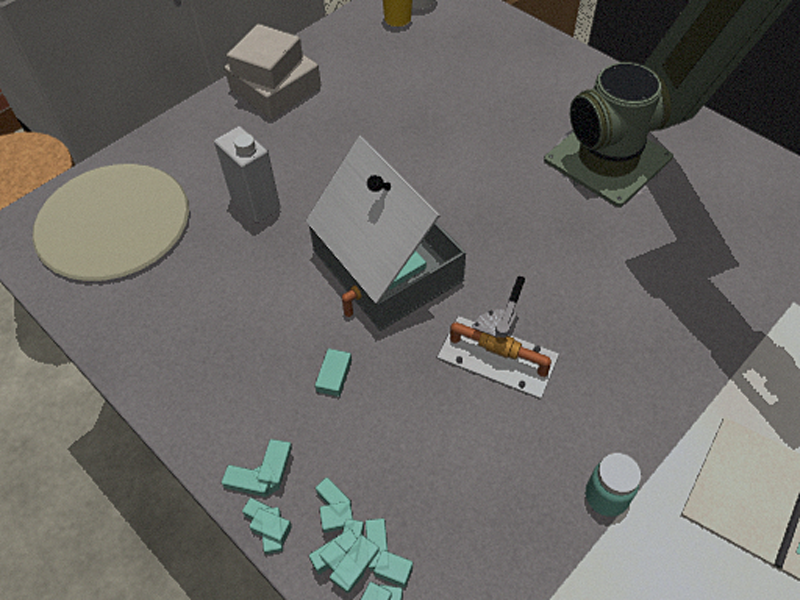

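View pics/top1.png

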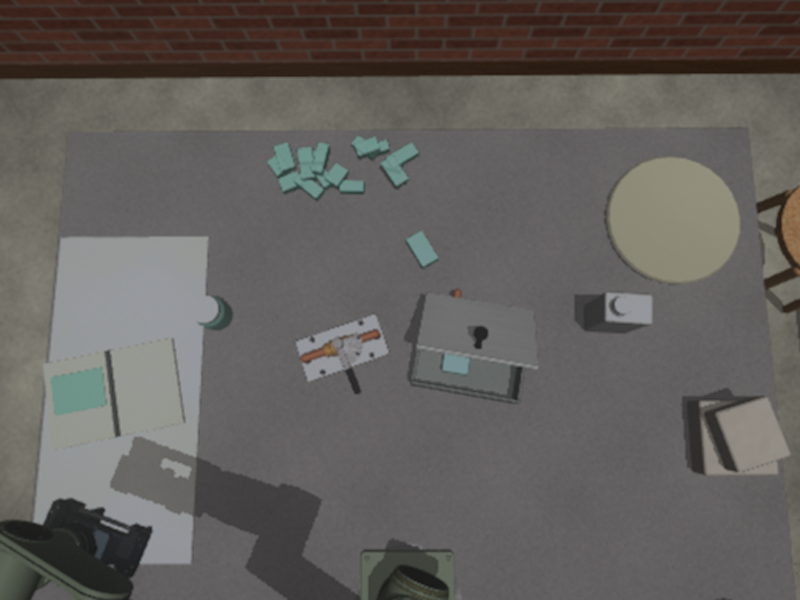

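The scene view shows the lid open, with its knob at about (378,184). The lever sleeve is at (515,290) and the plate at (498,357). In the top view the box is around (475,350), the valve at (343,348) and the lever tip at (357,390). I'll enlarge both for measuring.

Run:
```python
import pickle,cv2
t=pickle.load(open("top.pkl","rb"))["img"]; s=pickle.load(open("scene.pkl","rb"))["img"]
# top crop cols 185-350 rows 180-262 ; x4.8
cv2.imwrite("pics/t2.png",cv2.resize(t[182:262,186:346],None,fx=5,fy=5,interpolation=cv2.INTER_CUBIC))
cv2.imwrite("pics/s2.png",cv2.resize(s[80:260,190:365],None,fx=10/3,fy=10/3,interpolation=cv2.INTER_CUBIC))
```

```text
(no output)
```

View pics/t2.png

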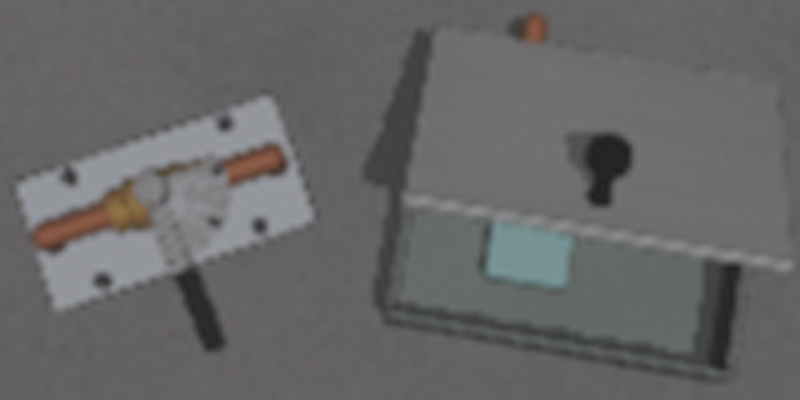

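View pics/s2.png

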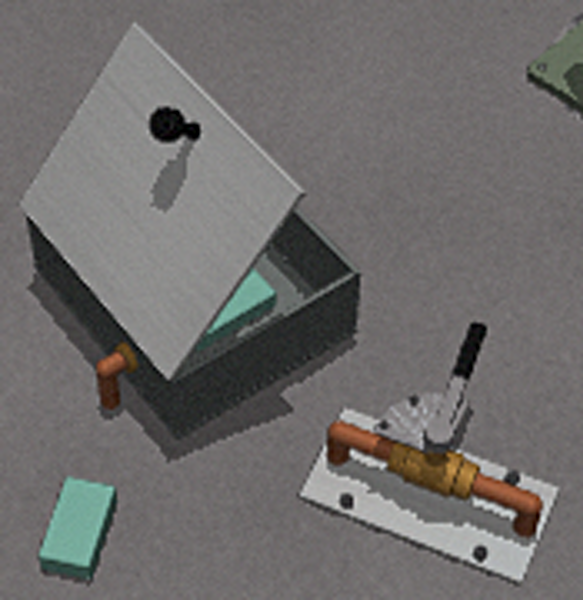

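```bash
cat > fit.py <<'E'
from h import *
import pickle
from scipy.optimize import least_squares
T=pickle.load(open("top.pkl","rb")); S=pickle.load(open("scene.pkl","rb"))
ft=lambda u,v:np.array([186+(u+.5)/5-.5,182+(v+.5)/5-.5]); fs=lambda u,v:np.array([190+(u+.5)*.3-.5,80+(v+.5)*.3-.5])
def fr(x,y,a,p): 
    c,s=np.cos(a),np.sin(a); return np.array([x+c*p[0]-s*p[1],y+s*p[0]+c*p[1],p[2]])
def lid(q,d,y,n): # d from hinge, n out from underside
    return [.1-d*np.cos(q)+n*np.sin(q),y,.09+d*np.sin(q)+n*np.cos(q)]
def box(p):
    x,y,a,q=p; F=lambda w:fr(x,y,a,w); L=lambda *w:F(lid(q,*w))
    m=[(T,ft(387,320),F([-.1,.12,.09])),(T,ft(727,380),F([-.1,-.12,.09])),(T,ft(405,197),L(.2,.12,.008)),(T,ft(792,262),L(.2,-.12,.008)),
     (T,ft(432,28),L(0,.12,.008)),(T,ft(778,82),L(0,-.12,.008)),(T,ft(608,158),L(.17,0,.051)),
     (S,fs(135,23),L(.2,-.12,.008)),(S,fs(302,193),L(.2,.12,.008)),(S,fs(22,205),L(0,-.12,.008)),(S,fs(170,380),L(0,.12,.008)),
     (S,fs(178,438),F([.1,.12,0])),(S,fs(357,272),F([-.1,.12,.09])),(S,fs(355,340),F([-.1,.12,0])),(S,fs(167,124),L(.17,0,.051))]
    return np.concatenate([proj(c,P)-u for c,u,P in m])
def valve(p):
    x,y,a,h=p; F=lambda w:fr(x,y,a,w); V=lambda r,z:F([-r*np.cos(h),-r*np.sin(h),z])
    m=[(T,ft(*u),F([*w,.008])) for u,w in zip([(15,183),(272,95),(315,215),(57,312)],[(.05,.1),(.05,-.1),(-.05,-.1),(-.05,.1)])]
    m+=[(S,fs(*u),F([*w,.008])) for u,w in zip([(345,408),(557,487),(522,580),(302,495)],[(-.05,-.1),(-.05,.1),(.05,.1),(.05,-.1)])]
    m+=[(T,ft(213,347),V(.118,.098)),(T,ft(187,275),V(.061,.101)),(S,fs(478,326),V(.118,.098)),(S,fs(459,376),V(.061,.098))]
    return np.concatenate([proj(c,P)-u for c,u,P in m])
if __name__=="__main__":
    for f,p0 in ((box,[.4,-.15,-.15,.9]),(valve,[.42,.1,.3,.1])):
        r=least_squares(f,p0,loss="soft_l1"); print(r.x.round(4)); print(f(r.x).reshape(-1,2).round(1).tolist())
E
python3 fit.py
```

```text
[ 0.5436 -0.1425 -0.1775  0.8052]
[[-1.0, -0.1], [1.0, 0.3], [-1.0, 0.9], [-0.4, 1.6], [0.3, -0.6], [-0.4, 0.4], [0.1, -1.5], [-0.3, -0.5], [0.5, -0.3], [-1.7, 0.0], [-1.0, 0.8], [-0.2, 0.9], [1.4, -0.2], [0.5, -2.3], [-1.4, -0.1]]
[0.5546 0.1525 0.3404 0.0623]
[[-0.5, 0.2], [-0.2, -0.5], [0.2, 1.1], [-0.4, 0.3], [-0.9, -0.4], [0.7, -0.2], [-0.2, 0.7], [-1.5, 0.3], [0.3, 0.5], [-1.0, -0.7], [0.1, -0.7], [0.0, -0.1]]
```

```bash
cat >> h.py <<'E'
def down(a): # tool down, closing axis along world direction a+90deg
    y=np.array([-np.sin(a),np.cos(a),0]); z=np.array([0,0,-1.]); q=R.from_matrix(np.c_[np.cross(y,z),y,z]).as_quat()
    return [q[3],q[0],q[1],q[2]]
E
cat > lid.py <<'E'
from h import *
from fit import fr,lid
B=(.5436,-.1425,-.1775)
def tcp(q,d=.15,y=.055,g=0): 
    c=np.array(lid(q,d,y,.008+g)); c[0]+=.016; c[2]+=.078; return fr(*B,c)
o=down(B[2]); p=np.array(bot.current_tool_pos()); p[2]=.4
bot.clamp(10); bot.movel(p,.25)
a=tcp(1.0); a[2]=.4; bot.movep(a,o)
bot.movel(tcp(1.0),.12,force_limit=30)
for q in np.linspace(.9,.05,10):
    hit=bot.movel(tcp(q),.08,force_limit=30); print(round(q,2),hit,np.round(bot.current_contact_force(),1))
    if hit: break
else:
    e=tcp(0); e[2]-=.012; print(bot.movel(e,.03,force_limit=15),np.round(bot.current_contact_force(),1),np.array(bot.current_tool_pos())[2]-.078)
    bot.sleep(.3)
    u=tcp(0); u[2]=.40; bot.movel(u,.2)
print(bot.current_clock())
cv2.imwrite("pics/s3.png",cam("scene")["img"])
E
python3 lid.py
```

```text
0.9 False [-0.2 -0.1  0.2]
0.81 False [ 0.3 -0.4  0.2]
0.71 False [-0.4 -0.3  0.7]
0.62 False [ 0.1 -0.5  0.7]
0.52 False [-0.2  0.7  1.1]
0.43 False [0.5 0.  1.1]
0.33 False [ 0.  -0.4 -0.4]
0.24 False [-0.8 -0.1 -0.6]
0.14 False [-0.1 -0.4  0.2]
0.05 False [ 1.  -0.7 -0.8]
True [-1.  -0.1  5.2] 0.09906075988115022
10.925
```

View pics/s3.png

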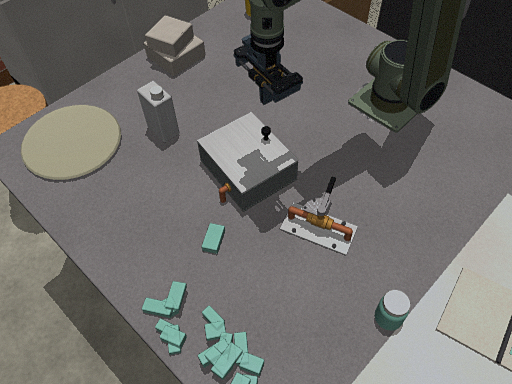

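The lid lies flat. I'll give it one firmer press to be certain, then grip and turn the lever.

```bash
cat > valve.py <<'E'
from h import *
from fit import fr
from lid_t import tcp
V=(.5546,.1525,.3404)
def g(h,z=.094,r=.09): return fr(*V,[-r*np.cos(h),-r*np.sin(h),z+.06])
hs=np.linspace(.0623,.785,9)
flip=None
for f in (0,np.pi):
    J=[bot.solve_ik(g(h),down(V[2]+h+f)) for h in (hs[0],hs[-1])]; print([None if j is None else np.round(j,2) for j in J])
    if flip is None and all(j is not None for j in J) and np.abs(J[1]-np.array(J[0])).max()<1.2: flip=f
print("flip",flip)
e=tcp(0,d=.16); e[2]+=.015; bot.movel(e,.2); e[2]-=.03
print(bot.movel(e,.02,force_limit=25),np.array(bot.current_tool_pos())[2]-.078)
e[2]=.33; bot.movel(e,.25)
o=lambda h:down(V[2]+h+flip)
bot.movep(g(hs[0],.26),o(hs[0])); bot.release()
print(bot.movel(g(hs[0]),.12,force_limit=15))
bot.clamp(15); print(bot.current_gripper_width(),np.round(bot.current_contact_force(),1))
for h in hs[1:]: bot.movel(g(h),.06,ori=o(h))
print(np.round(bot.current_contact_force(),1),bot.current_wrist_torque())
bot.sleep(.3); bot.release(); bot.movel(g(hs[-1],.25),.15)
p=g(0,.30,.30); bot.movep(p,o(hs[0]))
print(bot.current_clock())
import pickle
for n in ("scene","top"): pickle.dump(cam(n),open(n+"2.pkl","wb"))
t=pickle.load(open("top2.pkl","rb"))["img"]; s=pickle.load(open("scene2.pkl","rb"))["img"]
cv2.imwrite("pics/t4.png",cv2.resize(t[182:262,186:346],None,fx=5,fy=5,interpolation=cv2.INTER_CUBIC))
cv2.imwrite("pics/s4.png",cv2.resize(s[80:260,190:365],None,fx=10/3,fy=10/3,interpolation=cv2.INTER_CUBIC))
E
python3 - <<'E'
s=open('lid.py').read().split("o=down(B[2])")[0]; open('lid_t.py','w').write(s)
E
python3 valve.py
```

```text
[array([ 0.22,  0.32,  1.96, -0.  ,  0.86, -1.75]), None]
[array([ 0.22,  0.32,  1.96, -0.  ,  0.86,  1.39]), array([ 0.12,  0.37,  1.88, -0.  ,  0.89,  0.56])]
flip 3.141592653589793
True 0.09905949888828038
False
0.15402698588324448 [ 0.1 -0.8  0. ]
[-0.7 -5.3  0.8] [-1.04004191  0.08069549 -0.04814058]
26.35
```

View pics/t4.png

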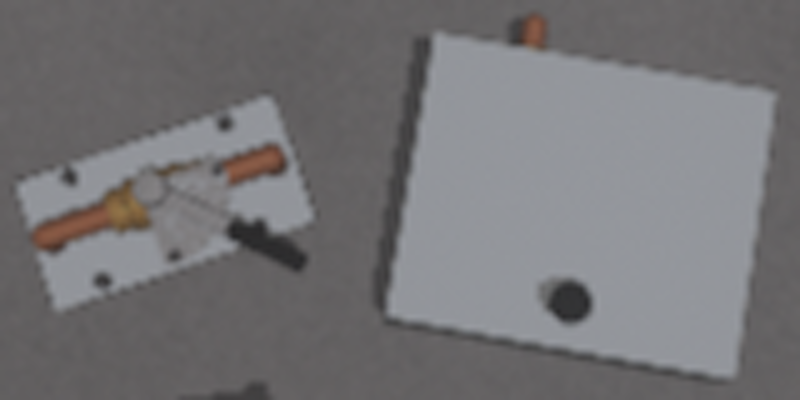

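View pics/s4.png

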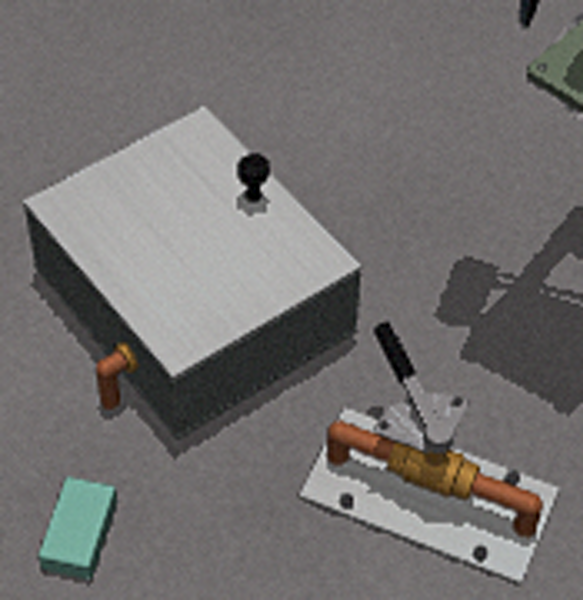

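The top view shows the lid shut flat, and the lever tip at about (301,263). The shut pip (175,256) and full pip (217,168) are uncovered, and the half pip is hidden under the lever. I'll refit the lever angle.

Run:
```python
from fit import *
def res(p,w=1):
    x,y,a,h=p; F=lambda w:fr(x,y,a,w); Vv=lambda r,z:F([-r*np.cos(h),-r*np.sin(h),z])
    m=[(T,ft(*u),F([*w,.008])) for u,w in zip([(15,183),(272,95),(315,215),(57,312)],[(.05,.1),(.05,-.1),(-.05,-.1),(-.05,.1)])]
    m+=[(S,fs(*u),F([*w,.008])) for u,w in zip([(345,408),(557,487),(522,580),(302,495)],[(-.05,-.1),(-.05,.1),(.05,.1),(.05,-.1)])]
    m+=[(T,ft(175,256),F([-.047,0,.083])),(T,ft(217,168),F([0,-.047,.083])),(S,fs(457,402),F([-.047,0,.083])),(S,fs(384,426),F([0,-.047,.083]))]
    m+=[(T,ft(301,261),Vv(.118,.098)),(T,ft(235,226),Vv(.061,.101)),(S,fs(383,326),Vv(.118,.098)),(S,fs(405,376),Vv(.061,.098))]
    return np.concatenate([proj(c,P)-u for c,u,P in m])
r=least_squares(res,[.5546,.1525,.34,.785],loss="soft_l1"); print(r.x.round(4)); print(res(r.x).reshape(-1,2).round(1).tolist())
# image-only direction angles in each view from pips: angle of tip around shared stem
for c,f,tip,pa,pb,inn in ((T,ft,(301,261),(175,256),(217,168),(235,226)),(S,fs,(383,326),(457,402),(384,426),(405,376))):
    A=atz(c,*f(*pa),.083)[:2];B=atz(c,*f(*pb),.083)[:2]; t=atz(c,*f(*tip),.098)[:2]; i=atz(c,*f(*inn),.1)[:2]
    n=A-B; d=t-i; print("pip chord",np.linalg.norm(n), "angle lever vs chord normal",np.degrees(np.arctan2(d[1],d[0])-np.arctan2(n[1],n[0]))%180-90)
```

```text
[0.5548 0.1529 0.3406 0.7868]
[[-0.6, 0.1], [-0.3, -0.5], [0.1, 1.0], [-0.5, 0.3], [-0.9, -0.3], [0.7, -0.1], [-0.2, 0.8], [-1.4, 0.4], [-0.4, -0.1], [-0.3, 0.2], [-0.3, -0.4], [-0.5, -0.4], [0.6, 0.4], [-1.4, 0.2], [-1.1, -0.4], [0.6, 0.1]]
pip chord 0.0670201052483614 angle lever vs chord normal -2.9051753528372615
pip chord 0.0658161567818303 angle lever vs chord normal -4.537780868444827
```

The full fit gives 0.787 rad, but the direct pip comparison is noisy. A close wrist view will settle it.

Run:
```python
from h import *
import pickle
V=(.5548,.1529,.3406)
p=np.array(V[:2]+(.36,))
for off in (0,):
    bot.movep([p[0]-.06,p[1],.36],down(V[2]+.785+np.pi))
d=cam("wrist"); pickle.dump(d,open("w.pkl","wb")); print(d["position"],proj(d,[*p[:2],.1]),bot.current_clock())
cv2.imwrite("pics/w5.png",cv2.resize(d["img"],(800,600),interpolation=cv2.INTER_CUBIC))
```

```text
[0.52301791 0.21344086 0.45331724] [302.99059375 150.61827269] 27.4667
```

View pics/w5.png

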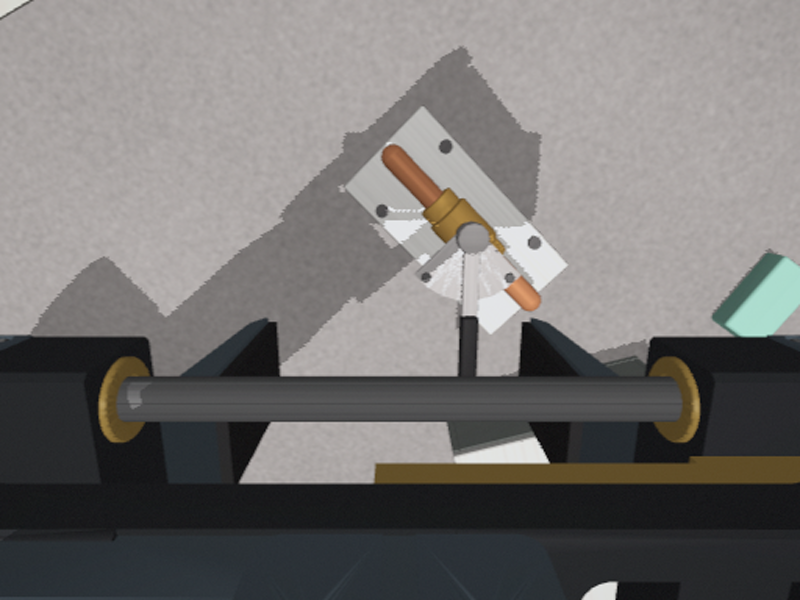

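The wrist view shows the shut pip at (426,277), the full pip at (510,278), the stem cap at (473,237), and the sleeve centred at (468.5,322) and (467.5,374).

Run:
```python
from h import *
import pickle
d=pickle.load(open("w.pkl","rb")); f=lambda u,v:((u+.5)/1.5625-.5,(v+.5)/1.5625-.5)
W=lambda u,v,z:atz(d,*f(u,v),z)[:2]
A=W(426,277,.083);B=W(510,278,.083)
s1=W(468.7,322,.101);s2=W(467.5,374,.101)
ax=(A-B); chord=np.arctan2(ax[1],ax[0])
# stem from chord: midpoint plus 33.2mm perpendicular
n=np.array([-ax[1],ax[0]])/np.linalg.norm(ax); M=(A+B)/2
C=[M+s*.0332*n for s in (1,-1)]; C=min(C,key=lambda c:np.linalg.norm(c-[.5548,.1529])); cap=W(473,237,.105)
print("chord",np.linalg.norm(ax),"stem",C,"cap",cap)
m=np.arctan2(*(M-C)[::-1])
for q in (s1,s2):
  for c in (C,cap): v=q-c; print(np.linalg.norm(v).round(4),"h=",.785+(np.arctan2(v[1],v[0])-m))
v=s2-s1; print("sleeve dir h=",.785+np.arctan2(v[1],v[0])-m)
print("model yaw from pips", m+np.pi-.785, "pred yaw .3406")
```

```text
chord 0.06656724527234437 stem [0.55378612 0.1512959 ] cap [0.55348749 0.15305735]
0.0645 h= 0.7773175577930765
0.066 h= 0.7933717047974497
0.1076 h= 0.790520011992271
0.1091 h= 0.8000576373620126
sleeve dir h= 0.8102977097390562
model yaw from pips 0.3267658805494601 pred yaw .3406
```

```bash
python3 -c "
from h import *
bot.job_done(); print(bot.current_clock())"
```

```text
the job is handed in; nothing more can be done
the job is handed in; nothing more can be done
```

The lid is shut fully and was pressed a second time to confirm; after that I turned the valve lever to half (measured at about 0.79 rad against 0.785), released everything and handed the job in after about 27.5 s.

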